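Release the photometer's filter slide with the pin

TASK

Open the filter slide of the bench photometer: take the release pin out of its stand, hold the recessed catch plunger of the slide down with the pin's tip and, keeping it down while you push, move the slide out to its end stop. Press by feel and gently, never with more than 25 N, and touch the photometer with nothing but the pin. Then put the pin back upright in its stand, let go of it, and leave the other things where they are.

Things in the scene. Friction and masses are not known exactly. Their poses are not given: they have to be found in the camera images.
- photometer: White low instrument, 170 (x) x 130 (y) x 60 mm high, fixed on the bench. Origin: centre of its underside; x points from its front to its back, z up. An open-topped channel 53 mm wide runs along the middle of its top to the front face; in it lies the plain metal filter slide. A black display lies behind the channel.
- filter_slide (a joint): Travel of the slide in m: 0 shut; grows as it runs out of the photometer's front (photometer -x) to its end stop at 0.045. About 3 N of friction; it stays where it is left. The catch locks it at 0 to 0.001 and, if the plunger is let up on the way, again at 0.010-0.013 and 0.022-0.025; from 0.034 on it is clear of the catch.
- slide_front (a point): Middle of the top front edge of the filter slide, a metal bar 124 x 50 x 20 mm whose top is level with the photometer's top (60 mm above the bench). It moves with the slide; axes as the photometer's. The two flat grey discs on the bar are filters; the well with the catch is the open round hole 24 mm behind this edge.
- well_mouth (a point): Centre of the mouth of the round straight well (12 mm across) in the slide's top face; moves with the slide, axes as the photometer's. The release pin goes in here from above, and by the wall of this well it pushes the slide along.
- plunger_rest (a point): Centre of the top of the catch plunger when up: a flat dark disc 11 mm across in the well, 8 mm below its mouth (this point moves with the slide, not with the plunger). The plunger sinks up to 6 mm. Its spring takes 3 N to start, 7 N at 4 mm, where the catch frees, and 9 N at the bottom, where it is rigid.
- pin: Release pin, loose, about 70 g, at the start hanging upright in its stand. Origin: centre of the underside of its flange (26 mm across, 4 mm thick); z up along the handle. Below: a sleeve 8 mm across to 25 mm below the origin, then a 4.5 mm pin with a flat end 40 to 54 mm below the origin: how far it was clamped differs each time and is not reported; it does not shift in use.
- pin_handle (a point): Middle of the pin's handle, 30 mm above the pin's origin: a square metal bar 16 x 16 mm, sides along the pin's x and y, from 4 to 56 mm above the origin, with a small end button to 59 mm.
- stand_hole (a point): Centre of the mouth of the upright through hole (13 mm across) in the top of the grey stand, a block 60 x 60 x 60 mm on a 76 mm foot plate, fixed on the bench. The pin hangs in it with its flange flat on the stand's top, so that the pin's origin is at this point.
- slide_box: closed grey slide box, 79 x 95 x 33 mm. A bystander; origin: centre of its underside.
- cup_a: specimen cup with screw lid, 64 mm wide, 71 mm tall. A bystander; origin: centre of its underside.
- cup_b: specimen cup with screw lid, 64 mm wide, 71 mm tall. A bystander; origin: centre of its underside.
- marker: felt marker lying flat, 133 mm long, 12 mm thick. A bystander; origin: centre of its underside.
- forceps: steel forceps lying flat, 133 mm long, 9 mm high. A bystander; origin: centre of its underside.
There are look-alikes about, which are no part of the job. Leave any pink look-alike of the pin alone.

How it is judged:
By the outcome, as a careful person would: the job done as asked, in the order asked, and still so for the second after the job is handed in, with the robot touching nothing.
It also fails if it takes over 54 s, if anything falls off the work surface, if the arm or the gripper's body presses on something with over 40 N, if the wrist force passes 120 N, or if a joint passes its speed limit or range.

ROBOT

A 7-joint arm with a two-finger parallel gripper is mounted at the origin on a cart in front of the work surface, level with it; the furniture and walls round the work are solid. World frame = base frame: x ahead of the robot, y to its left, z up, the work surface at z = 0. Lengths are in mm, angles in rad, forces in N, time in s.
With the tool pointing down it reaches from about 400 to 875 mm from the base axis. Payload 4.4 kg.
Tool frame: the origin (TCP) lies on the centre line of the jaws, within the pads' length; the fingertips stand ctrl.nose_length ahead of it and the grasp point (between the pads) lies 6 mm ahead of it (ctrl.nose_length is the distance from the TCP to the fingertips, in mm); z points along the fingers, y is the direction in which the jaws open and shut (so a half turn about z gives the same grasp; the last joint's range is limited). The gripper opens to 85 mm and grips with 20 to 120 N. Pads are 22 mm wide; open, the fingers measure 114 mm over their backs; the gripper's body (76 mm by 85 mm) begins 54 mm behind the grasp point. The pads swing forward as they close: fully open they stand 13 mm farther back than shut.
Start: joints at [1.244, 0.628, 0.038, 1.517, -0.027, 0.996, -0.02], TCP at [167.632, -628.026, 227.313] pointing down, gripper open.
Joint ranges: [-3.06, 3.06], [-0.37, 2.12], [-1.25, 1.32], [0.18, 2.47], [-1.1, 4.24], [0.23, 1.98], [-2.94, 2.94]. Speed limits (rad/s): [2.57, 2.57, 3.14, 3.14, 3.14, 3.14, 3.14].

INTERFACE

Orientations are given as [roll, pitch, yaw] about the fixed x, y, z axes, in that order (R = Rz(yaw) Ry(pitch) Rx(roll)).
In Python, from cell import ctrl, vision gives the robot as it stands. The module is installed in compiled form; this text tells all that it offers.
- The arm moves only by the shell command python3 -m inch 'ROWS'. ROWS is a JSON object of lists of equal length, an entry for each row: "travel": the shift along the tool's x, y, z in cm, a list of three; "twist": the turn about the tool's z in degrees; "fingers": the finger opening in cm, from 0 to 8.54. A call has exactly 10 rows; each row is the pose to reach, as a shift and turn from the pose commanded when the call began, along the tool's axes at that moment; what a row does not reach only later rows make up. A row lasts 1/12 s, in which the tool goes at most 41.7 mm and 7.16 degrees, less where a joint would pass 70% of its speed; a pose out of reach is approached as far as the arm can. A call with a gripper value outside its range is refused whole. The fingers move at their own pace and stop on an object; the grip force is fixed at half the most. Time passes only in rows, so rows that repeat a pose let the fingers close, or fill a call up. It gives the time, the measured TCP pose, the force and the opening at its end, in the units of the state.
- ctrl.read_state(): the state, without advancing time (a new reading comes with each control period).
- vision.get_image(name): name is "side" or "top" or "wrist"; returns a dict with "frame" (420x560x3 uint8, red, green, blue), "fx", "fy", "cx", "cy" (pixels), "position" and "orientation" of the camera in the world. Camera axes: x right, y down, z forward; pixel columns grow to the right and rows downward; lengths in mm; the calibration is good to about 2 mm. A picture is of the moment at which its call begins. There is no depth.
- ctrl.finish_job(): hands the job in, once; it reports no verdict.
The state is a dict: "clock": time; "qpos": joint angles; "qd": joint speeds; "tau": joint torques, N m; "eef_pos": TCP position; "tool_rot": TCP orientation; "force": force on the tool from outside, world axes, zero at the start; "torque": the same for the moment, N m; "width": finger opening in mm.
Only numpy, scipy, OpenCV 4.12 (cv2) and the standard library are available. Lean on these libraries where they do the work, as an engineer would, in place of code of your own. Each camera call takes 0.05 s, during which the arm holds its last target.

## Working session

There is one attempt and no reset: what is moved stays moved. The work goes in short steps, Python scripts to look and compute and a shell command to move; the robot and the scene stay as the last step left them, time stands still between calls to the robot, and variables do not carry over. Pictures are saved under pics/ and viewed, and the job is handed in when it is done.

```bash
mkdir -p pics; python3 - <<'E'
from cell import ctrl, vision
import cv2
s=ctrl.read_state(); print({k:s[k] for k in s}); print(ctrl.nose_length)
for n in ["side","top","wrist"]:
    d=vision.get_image(n); cv2.imwrite(f"pics/{n}0.png",d["frame"][:,:,::-1])
    print(n,{k:d[k] for k in d if k!="frame"})
E
```

```text
{'clock': 0.0, 'qpos': array([ 1.24419428,  0.62934931,  0.03840671,  1.51836644, -0.02698676,
        0.99627728, -0.01997472]), 'qd': array([-2.48823133e-03, -1.48159748e-05,  7.11079154e-04, -1.31367542e-04,
       -1.89881994e-03, -2.35354304e-03, -2.69076504e-04]), 'tau': array([ 5.53073496e-04, -5.63398397e+01,  1.22599371e+00, -1.93441468e+01,
        1.09177668e-02,  1.05963915e-02,  3.13596594e-06]), 'eef_pos': array([ 167.48910181, -627.40319428,  226.38687897]), 'tool_rot': array([-3.13970931e+00,  1.52390872e-05,  2.60863095e-01]), 'force': array([-0.41936869, -0.60341735,  0.76117031]), 'torque': array([ 0.02530947, -0.08677174, -0.00275602]), 'width': 85.1350405839847}
25.0
side {'fx': 478.78668792788505, 'fy': 478.78668792788505, 'cx': 279.04962078324985, 'cy': 217.46145326263007, 'position': array([ 161.37811208, 1059.27372459,  397.49942787]), 'orientation': array([-1.90044928, -0.02257945, -2.74824908])}
top {'fx': 454.85726286981736, 'fy': 454.85726286981736, 'cx': 283.8514554957103, 'cy': 206.17403286625645, 'position': array([ 421.39308174,  278.22408997, 1021.04006315]), 'orientation': array([-3.08289644,  0.00453406, -1.56008381])}
wrist {'fx': 306.7270911909988, 'fy': 306.7270911909988, 'cx': 279.3256054789164, 'cy': 208.4301104443722, 'position': array([ 245.5279467 , -606.42760808,  373.76247255]), 'orientation': array([ 2.82260500e+00,  1.52879320e-03, -1.30979749e+00])}
```

View pics/top0.png

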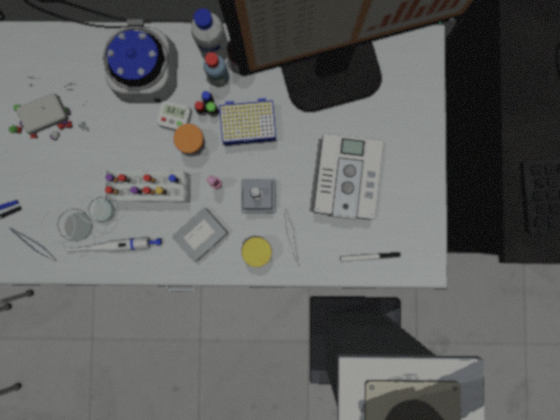

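View pics/side0.png

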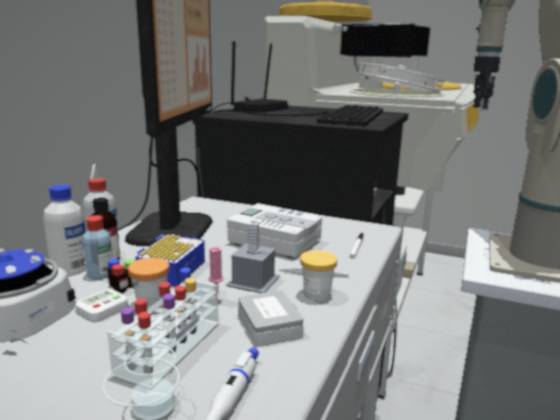

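View pics/wrist0.png

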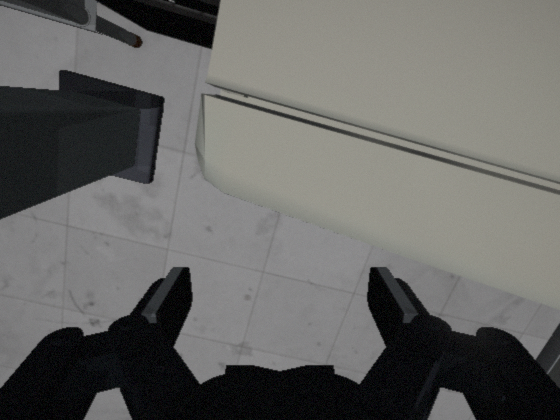

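The top view shows the grey stand with the metal pin at about (257,195). The photometer is at (348,178), with a round hole or discs on its slide. Things that could be taken for the pin are the metal pin in the grey stand (257,193), the pink look-alike (215,183), the marker (370,257) and the small coloured vials (206,103). By the description I choose the metal pin in the grey stand, and I'll check it in a close crop.

```bash
cat > h.py <<'E'
import numpy as np, cv2
from scipy.spatial.transform import Rotation as R
def rot(o): return R.from_euler('xyz',o).as_matrix()
def ray(d,u,v):
    p=np.array([(u-d['cx'])/d['fx'],(v-d['cy'])/d['fy'],1.]); return np.array(d['position']),rot(d['orientation'])@p
def onz(d,u,v,z):
    o,r=ray(d,u,v); return o+r*(z-o[2])/r[2]
def proj(d,P):
    c=rot(d['orientation']).T@(np.array(P,float)-d['position']); return d['fx']*c[0]/c[2]+d['cx'],d['fy']*c[1]/c[2]+d['cy']
def two(d1,p1,d2,p2):
    o1,r1=ray(d1,*p1);o2,r2=ray(d2,*p2)
    t=np.linalg.lstsq(np.c_[r1,-r2],o2-o1,rcond=None)[0]
    a=o1+r1*t[0];b=o2+r2*t[1]; return (a+b)/2,np.linalg.norm(a-b)
E
python3 - <<'E'
from cell import ctrl, vision
from h import *
import pickle
T=vision.get_image("top");S=vision.get_image("side")
pickle.dump((T,S),open("ts.pkl","wb"))
for n,(u,v),z in [("stand top",(257,193),60),("phot",(348,178),60),("pink",(215,183),60),("marker",(370,257),10),("cupA",(188,139),71),("cupB",(257,251),71),("box",(200,235),33),("bench corner",(445,285),0),("bench far",(445,22),0)]: print(n,onz(T,u,v,z).round())
a=T["frame"][120:280,180:400,::-1]; a=cv2.resize(a,None,fx=3.6,fy=3.6,interpolation=cv2.INTER_CUBIC)
cv2.imwrite("pics/topcrop.png",cv2.convertScaleAbs(a,alpha=1.5))
a=S["frame"][190:310,190:350,::-1]; a=cv2.resize(a,None,fx=4.8,fy=4.8,interpolation=cv2.INTER_CUBIC)
cv2.imwrite("pics/sidecrop.png",a)
E
```

```text
stand top [505. 340.  60.]
phot [539. 148.  60.]
pink [526. 430.  60.]
marker [370.  92.  10.]
cupA [617. 487.  71.]
cupB [383. 338.  71.]
box [415. 465.  33.]
bench corner [310. -77.  -0.]
bench far [909. -83.   0.]
```

View pics/topcrop.png

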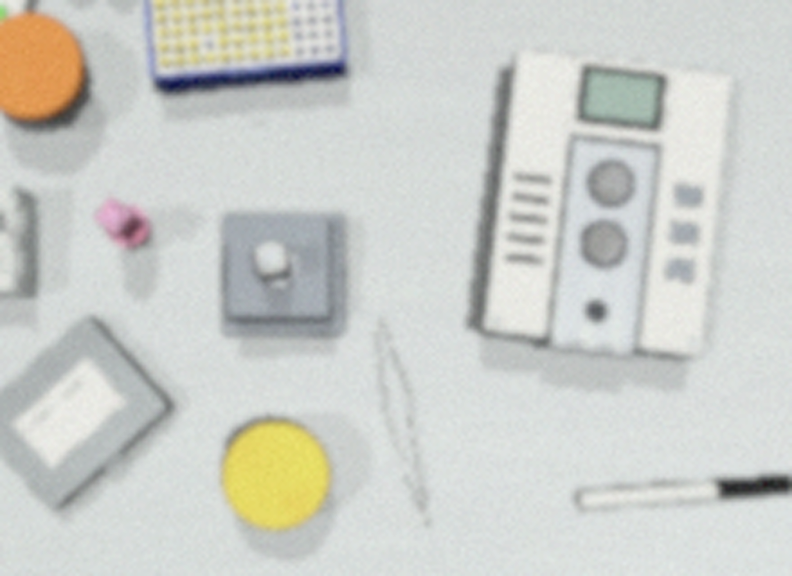

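View pics/sidecrop.png

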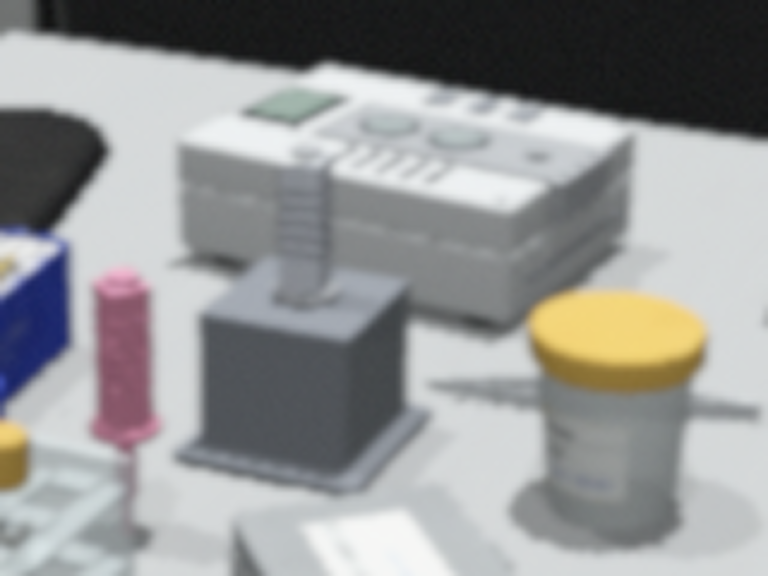

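```bash
python3 - <<'E'
from h import *
import pickle
T,S=pickle.load(open("ts.pkl","rb"))
print("kbd",two(T,(530,232),S,(375,123)), two(T,(527,162),S,(325,121)))
# cabinet front top corner near bench: side (405,127)?, top (500,262)
print("cab",two(T,(500,262),S,(409,125)))
print("pin button",two(T,(255.6,191.4),S,(190+309/4.8,190+151/4.8)), two(T,(345.5,206),S,(190+537/4.8,190+155/4.8)))
a=S["frame"][60:260,180:560,::-1]; cv2.imwrite("pics/s2.png",cv2.resize(a,None,fx=2,fy=2))
E
```

```text
kbd (array([ 413.26949581, -144.05349016,  237.91200075]), np.float64(29.103900477692267)) (array([ 538.59893163, -142.0988628 ,  235.31707768]), np.float64(21.228149766912722))
cab (array([342.74802824, -92.4271837 , 242.95413232]), np.float64(67.1764582959612))
pin button (array([502.05912624, 338.99858144, 117.01395677]), np.float64(2.9203358229515364)) (array([478.34514894, 152.34246052,  59.71885065]), np.float64(2.578348826261758))
```

View pics/s2.png

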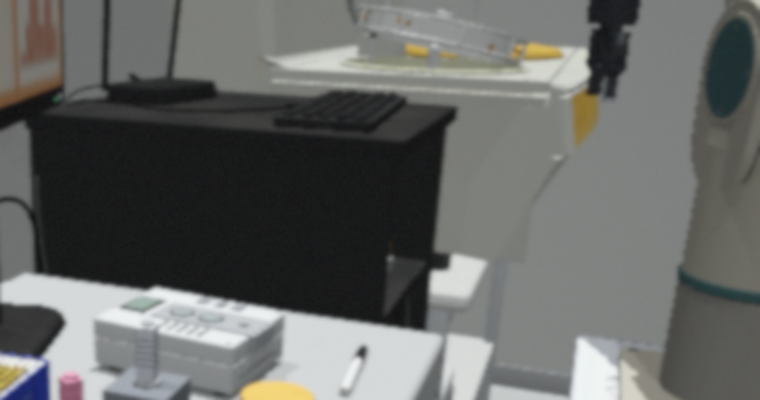

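The pin's button triangulates to z=117 mm (expected 119) and the well mouth to z=59.7 mm (expected 60), so both are consistent. The side crop confirms a metal pin in the grey stand; the pink one stands apart at its left. A cabinet about 240 mm high lies on the way, so I go up first.

```bash
python3 -m inch '{"travel":[[0,0,-4],[0,0,-8],[0,0,-12],[0,0,-16],[0,0,-20],[0,0,-22],[2.8,-2.8,-22],[5.6,-5.6,-22],[8.4,-8.4,-22],[11.2,-11.2,-22]],"twist":[0,0,0,0,0,-5,-10,-15,-20,-25],"fingers":[8.5,8.5,8.5,8.5,8.5,8.5,8.5,8.5,8.5,8.5]}'
```

```text
clock: 1.08
eef_pos: [247.5, -489.2, 447.2]
tool_rot: [3.142, -0.0, 0.701]
force: [0.8, 0.3, -0.1]
width: 84.9
```

```bash
python3 -m inch '{"travel":[[3.65,-1.5,0],[7.3,-3,0],[10.95,-4.5,0],[14.6,-6,0],[18.25,-7.5,0],[21.9,-9,0],[25.55,-10.5,0],[29.2,-12,0],[32.85,-13.5,0],[36.5,-15,0]],"twist":[-5,-10,-15,-20,-25,-30,-35,-40,-45,-50],"fingers":[5,5,5,5,5,5,5,5,5,5]}'
```

```text
clock: 1.92
eef_pos: [430.8, -139.8, 447.6]
tool_rot: [3.141, 0.001, 1.574]
force: [0.8, -0.5, 0.1]
width: 50.0
```

```bash
python3 -m inch '{"travel":[[3.6,0.6,2],[7.2,1.2,4],[10.8,1.8,6.5],[14.4,2.4,9],[18,3,12],[21.6,3.6,15],[25.2,4.2,17.5],[29,4.7,20],[29,4.7,20],[29,4.7,20]],"twist":[0,0,0,0,0,0,0,0,0,0],"fingers":[5,5,5,5,5,5,5,5,5,5]}'
python3 - <<'E'
from cell import ctrl, vision
from h import *
import pickle
W=vision.get_image("wrist"); W['st']=ctrl.read_state(); pickle.dump(W,open("w1.pkl","wb"))
cv2.imwrite("pics/w1.png",W["frame"][:,:,::-1]); print(W['position'],W['orientation'],proj(W,[478.3,152.3,60]),proj(W,[505,340,60]),W['st']['eef_pos'])
E
```

```text
clock: 2.75
eef_pos: [476.0, 153.2, 244.8]
tool_rot: [-3.137, -0.003, 1.577]
force: [-0.5, 0.7, 0.3]
width: 50.2
[476.27961846 233.93201819 392.31176375] [2.82477084 0.00403326 0.00642707] (np.float64(281.8750462567692), np.float64(185.10338157519783)) (np.float64(312.6834172066519), np.float64(-13.045119968606997)) [476.6495721  150.50526656 245.97057186]
```

View pics/w1.png

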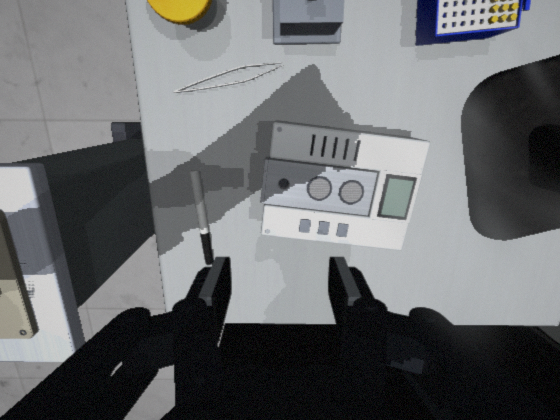

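The wrist view shows the photometer with the well, a dark hole, at (284,183), and the two filter discs at (319,188) and (351,192). This agrees with the two-view estimate to 2 px. Next I refine the well and axis, then go on to the stand.

```bash
python3 - <<'E'
from h import *
import pickle
W=pickle.load(open("w1.pkl","rb")); T,S=pickle.load(open("ts.pkl","rb"))
g=cv2.cvtColor(W["frame"],cv2.COLOR_RGB2GRAY)
def dark(d,u0,v0,r,th):
    g=cv2.cvtColor(d["frame"],cv2.COLOR_RGB2GRAY).astype(float)
    p=g[v0-r:v0+r+1,u0-r:u0+r+1]; w=np.clip(np.median(p)*th-p,0,None); yy,xx=np.mgrid[-r:r+1,-r:r+1]
    return u0+(w*xx).sum()/w.sum(), v0+(w*yy).sum()/w.sum()
for nm,d,pts in [("W",W,[(284,183),(319,188),(351,192)]),("T",T,[(345,206),(348,187),(349,170)])]:
    q=[dark(d,u,v,9 if i==0 and nm=="W" else (16 if nm=="W" else (5 if i==0 else 8)),.9) for i,(u,v) in enumerate(pts)]
    P=[onz(d,*a,60) for a in q]
    print(nm,np.round(q,1).tolist(),[p[:2].round(1).tolist() for p in P],"ang",[np.degrees(np.arctan2(*(P[i]-P[0])[1::-1])).round(2) for i in (1,2)])
# photometer outline corners in W
for u,v in [(275,121),(429,140),(402,249),(261,235)]: print(onz(W,u,v,60).round(1))
c=cv2.resize(W["frame"][110:260,250:440,::-1],None,fx=4,fy=4,interpolation=cv2.INTER_CUBIC);cv2.imwrite("pics/w1c.png",c)
E
python3 -m inch '{"travel":[[3.5,0.5,0],[7,0.9,0],[10.5,1.3,0],[14,1.7,1],[17,2.1,2],[18.8,2.6,3],[18.8,2.6,3],[18.8,2.6,3],[18.8,2.6,3],[18.8,2.6,3]],"twist":[0,0,0,0,0,0,0,0,0,0],"fingers":[5,5,5,5,5,5,5,5,5,5]}'
python3 - <<'E'
from cell import ctrl, vision
from h import *
import pickle
W=vision.get_image("wrist"); W['st']=ctrl.read_state(); pickle.dump(W,open("w2.pkl","wb"))
cv2.imwrite("pics/w2.png",W["frame"][:,:,::-1]); print(W['position'],W['orientation'],proj(W,[503,339,119]),proj(W,[503,339,60]),W['st']['eef_pos'])
E
```

```text
W [[283.4, 183.2], [314.5, 182.2], [349.8, 191.5]] [[480.0, 154.5], [514.4, 155.9], [554.4, 145.5]] ang [np.float64(2.27), np.float64(-6.91)]
T [[345.2, 205.9], [344.9, 187.7], [347.5, 171.5]] [[479.7, 153.5], [518.5, 154.1], [553.0, 148.8]] ang [np.float64(0.98), np.float64(-3.65)]
[470.5 220.9  60. ]
[633.9 202.6  60. ]
[621.9  75.3  60. ]
[454.3  92.   60. ]
clock: 3.63
eef_pos: [505.0, 334.2, 218.1]
tool_rot: [3.14, 0.001, 1.567]
force: [0.3, 0.0, 0.1]
width: 50.0
[505.1605853  415.45855166 365.33094826] [ 2.82134577e+00 -1.52700112e-03 -3.49235266e-03] (np.float64(276.62593773473685), np.float64(202.52304640836277)) (np.float64(277.0195588746136), np.float64(185.42673079477274)) [504.87563905 334.46970399 218.16844587]
```

View pics/w2.png

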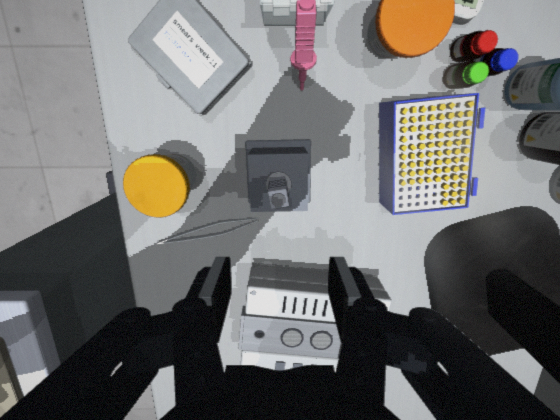

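View pics/w1c.png

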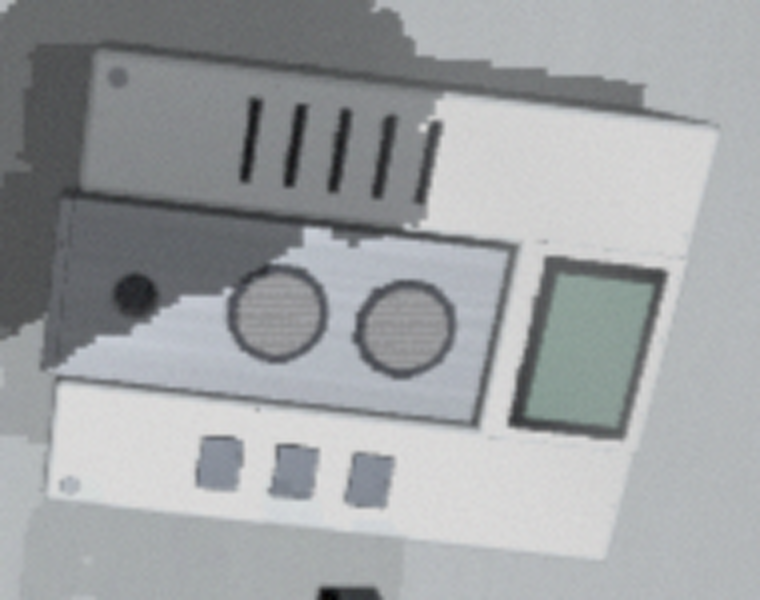

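The pin in the stand is at about (278,198), with the pink one at (303,60), well away. Next are a zoom for the handle yaw and the slide angle.

```bash
python3 - <<'E'
from h import *
import pickle
W=pickle.load(open("w1.pkl","rb")); W2=pickle.load(open("w2.pkl","rb"))
f=lambda x,y:(250+(x+.5)/4-.5,110+(y+.5)/4-.5)
P=[onz(W,*f(*q),60) for q in [(134,294),(278,313),(405,329)]]
print([p[:2].round(1) for p in P],[np.degrees(np.arctan2(*(P[j]-P[i])[1::-1])).round(2) for i,j in((0,1),(0,2),(1,2))])
c=cv2.resize(W2["frame"][125:225,230:330,::-1],None,fx=6,fy=6,interpolation=cv2.INTER_CUBIC);cv2.imwrite("pics/w2c.png",cv2.convertScaleAbs(c,alpha=2))
E
```

```text
[array([479.7, 154.6]), array([519.9, 149.4]), array([555.6, 145.1])] [np.float64(-7.27), np.float64(-7.11), np.float64(-6.93)]
```

View pics/w2c.png

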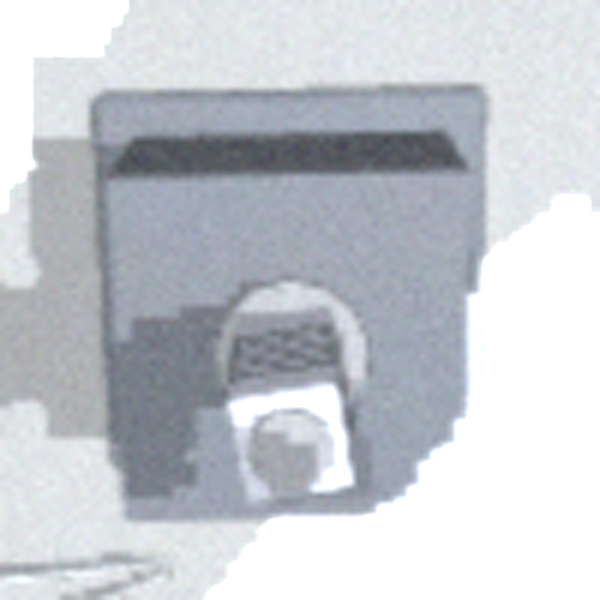

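```bash
python3 - <<'E'
from h import *
import pickle
W=pickle.load(open("w2.pkl","rb")); T,S=pickle.load(open("ts.pkl","rb"))
f=lambda x,y:(230+(x+.5)/6-.5,125+(y+.5)/6-.5)
print("top",onz(W,*f(292,444),116.5),"flange",onz(W,*f(292,353),64))
C=[onz(W,*f(*q),116) for q in [(228,402),(338,383),(356,486),(248,502)]]
for i in range(4):
    e=C[(i+1)%4]-C[i]; print(np.linalg.norm(e).round(1),np.degrees(np.arctan2(e[1],e[0])).round(1))
print(np.mean(C,0))
K=[onz(W,*f(*q),60) for q in [(106,172),(468,172)]]; print(K)
E
```

```text
top [504.37334602 341.7064942  116.5       ] flange [504.28048376 342.07920278  64.        ]
15.6 9.9
15.3 -80.2
15.6 -171.4
15.0 100.1
[504.443078   341.59881108 116.        ]
[array([473.73350214, 371.8459102 ,  60.        ]), array([533.44505927, 371.62431677,  60.        ])]
```

The pin is at (504.4, 341.8), which matches the stand block (60 mm wide, centre 503.6, 341.7). The handle measures about 15.4 mm square with a yaw of +9.6°. The slide axis is −7.1° and the well is at (479.7, 154). Descending onto the handle.

```bash
python3 -m inch '{"travel":[[0.7,-0.05,0],[0.73,-0.05,2],[0.73,-0.05,5],[0.73,-0.05,8],[0.73,-0.05,10.5],[0.73,-0.05,11.8],[0.73,-0.05,11.8],[0.73,-0.05,11.8],[0.73,-0.05,11.8],[0.73,-0.05,11.8]],"twist":[-5,-9.6,-9.6,-9.6,-9.6,-9.6,-9.6,-9.6,-9.6,-9.6],"fingers":[5,5,5,5,5,5,5,5,5,5]}'
python3 - <<'E'
from cell import ctrl, vision
from h import *
W=vision.get_image("wrist"); s=ctrl.read_state()
cv2.imwrite("pics/w3.png",W["frame"][:,:,::-1]); print(s['eef_pos'],s['tool_rot'],s['force'],proj(W,[504.4,341.8,119]),W['position'])
E
```

```text
clock: 4.52
eef_pos: [504.6, 344.5, 101.3]
tool_rot: [3.139, -0.002, 1.737]
force: [0.4, 0.1, -0.0]
width: 50.0
[504.49085924 344.378936   101.11763399] [ 3.13872053e+00 -1.37815905e-03  1.73711000e+00] [-0.66655383 -0.18128507  0.02007645] (np.float64(277.64519670043535), np.float64(288.0535947458592)) [490.96117927 424.15204105 248.67937575]
```

View pics/w3.png

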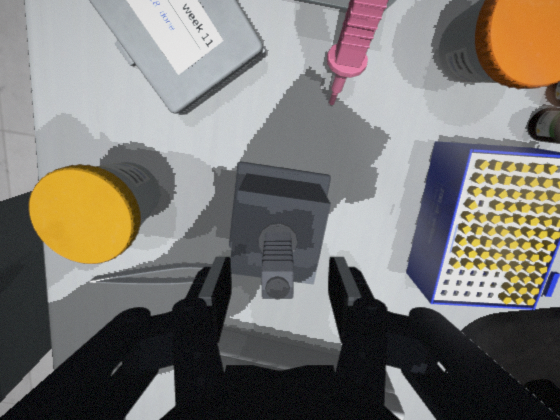

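The handle sits centred between the fingers, with its button at (278,288) as predicted. I correct by 2.5 mm and close.

```bash
python3 -m inch '{"travel":[[-0.25,0,0.1],[-0.25,0,0.1],[-0.25,0,0.1],[-0.25,0,0.1],[-0.25,0,0.1],[-0.25,0,0.1],[-0.25,0,0.1],[-0.25,0,0.1],[-0.25,0,0.1],[-0.25,0,0.1]],"twist":[0,0,0,0,0,0,0,0,0,0],"fingers":[5,5,1.2,1.2,1.2,1.2,1.2,1.2,1.2,1.2]}'
python3 - <<'E'
from cell import ctrl
s=ctrl.read_state(); print(s['eef_pos'].round(2),s['tool_rot'].round(4),s['force'],s['width'])
E
```

```text
clock: 5.4
eef_pos: [504.1, 341.5, 98.6]
tool_rot: [3.141, -0.0, 1.737]
force: [-0.4, -0.7, 4.3]
width: 14.1
[504.11 341.48  98.62] [ 3.1410e+00 -4.0000e-04  1.7374e+00] [-0.440998   -0.66595359  4.32102919] 14.129809030208152
```

```bash
python3 -m inch '{"travel":[[0,0,-0.5],[0,0,-1.5],[0,0,-3],[0,0,-4.5],[0,0,-6],[0,0,-7.5],[0,0,-8.5],[0,0,-8.5],[0,0,-8.5],[0,0,-8.5]],"twist":[0,0,0,0,0,0,0,0,0,0],"fingers":[1.2,1.2,1.2,1.2,1.2,1.2,1.2,1.2,1.2,1.2]}'
python3 - <<'E'
from cell import ctrl,vision
from h import *
import pickle
S=vision.get_image("side");s=ctrl.read_state(); print(s['eef_pos'].round(2),s['tool_rot'].round(4),s['force'],s['width'])
S['st']=s; pickle.dump(S,open("s4.pkl","wb"))
e=s['eef_pos']; c=[proj(S,[504.2,341.7,z]) for z in (e[2]-40,e[2]-79,e[2]-93)]; print(c)
cv2.imwrite("pics/s4.png",cv2.resize(S["frame"][150:280,170:320,::-1],None,fx=4.5,fy=4.5,interpolation=cv2.INTER_CUBIC))
W=vision.get_image("wrist");cv2.imwrite("pics/w4.png",W["frame"][:,:,::-1])
E
```

```text
clock: 6.23
eef_pos: [503.5, 340.6, 182.6]
tool_rot: [-3.14, 0.001, 1.737]
force: [0.3, 0.3, -0.7]
width: 14.4
[503.43 340.53 182.34] [-3.1400e+00  1.0000e-03  1.7373e+00] [ 1.00033572  0.18557421 -0.79845324] 14.223432537049689
[(np.float64(251.85004304748026), np.float64(207.91899221294864)), (np.float64(251.75754753518797), np.float64(228.93176206359982)), (np.float64(251.72501338844805), np.float64(236.3227426721854))]
```

View pics/s4.png

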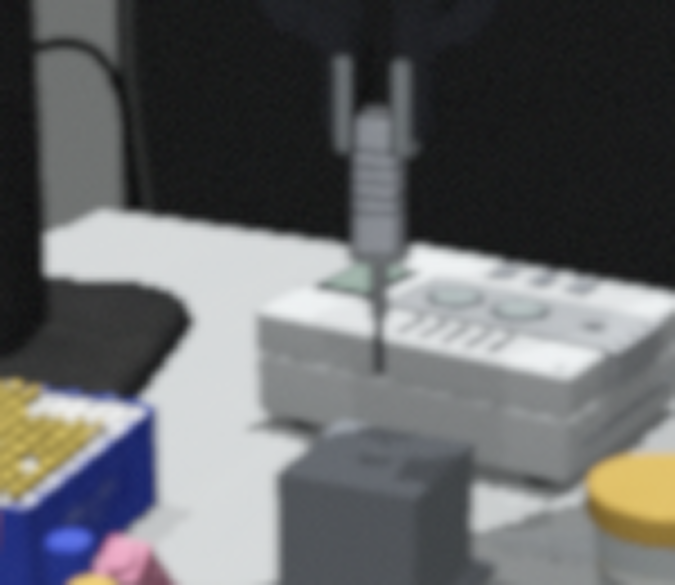

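View pics/w4.png

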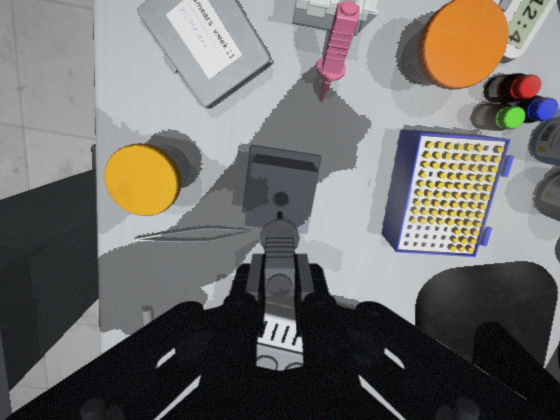

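The pin is lifted. The side crop shows it almost upright, with the handle top at (375,105) and the tip at (379,370). Below I measure the tip length from the flange and the tip's offset from the two views.

```bash
python3 - <<'E'
from cell import ctrl,vision
from h import *
import pickle
S=pickle.load(open("s4.pkl","rb"))
W=vision.get_image("wrist");s=ctrl.read_state();W['st']=s;pickle.dump(W,open("w4.pkl","wb")); print(s['eef_pos'],s['force'])
f=lambda x,y:(170+(x+.5)/4.5-.5,150+(y+.5)/4.5-.5)
cv2.imwrite("pics/w4c.png",cv2.resize(W["frame"][180:310,230:330,::-1],None,fx=4.5,fy=4.5,interpolation=cv2.INTER_CUBIC)*1)
E
```

```text
[503.46810625 340.70709353 182.3369162 ] [ 0.15832776  0.21209256 -0.95437365]
```

View pics/w4c.png

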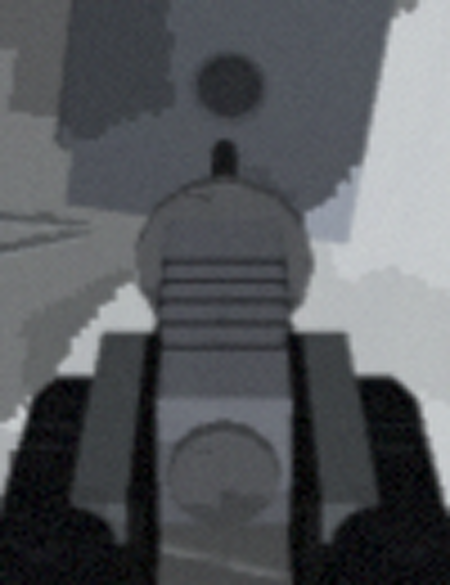

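```bash
python3 - <<'E'
from h import *
import pickle
S=pickle.load(open("s4.pkl","rb"));W=pickle.load(open("w4.pkl","rb"))
fs=lambda x,y:(170+(x+.5)/4.5-.5,150+(y+.5)/4.5-.5)
fw=lambda x,y:(230+(x+.5)/4.5-.5,180+(y+.5)/4.5-.5)
print("tip",two(W,fw(224,151),S,fs(379,371)))
print("button",two(W,fw(224,462),S,fs(375,107)))
for z in (95,97,99,101): print(z,onz(W,*fw(224,151),z))
print("btn z",onz(W,*fw(224,462),202.7))
print("hole",onz(W,*fw(229,85),60), "flange ctr", onz(W,*fw(224,263),146))
E
```

```text
tip (array([502.36698197, 340.05228293,  97.02470472]), np.float64(2.689589540535803))
button (array([502.44944023, 343.5169776 , 204.39238917]), np.float64(1.629961429237995))
95 [503.65760554 340.02566476  95.        ]
97 [503.54433461 340.71435245  97.        ]
99 [503.43106368 341.40304014  99.        ]
101 [503.31779275 342.09172783 101.        ]
btn z [503.3099098  342.95426932 202.7       ]
hole [504.28113273 342.1698501   60.        ] flange ctr [503.61895326 340.66426462 146.        ]
```

The tip is straight under the TCP (offset <1 mm) and about 46.5 mm below the flange, which lies within the 40–54 mm given. Moving over the well with the tip at z≈82.

```bash
python3 -m inch '{"travel":[[-2.5,-0.8,0],[-5.5,-1.7,0],[-8.5,-2.6,0],[-11.5,-3.5,0],[-14.5,-4.4,0.3],[-17,-5.1,0.8],[-18,-5.4,1.5],[-18,-5.4,1.5],[-18,-5.4,1.5],[-18,-5.4,1.5]],"twist":[0,0,0,0,0,0,0,0,0,0],"fingers":[1.2,1.2,1.2,1.2,1.2,1.2,1.2,1.2,1.2,1.2]}'
python3 - <<'E'
from cell import ctrl,vision
from h import *
import pickle
W=vision.get_image("wrist");S=vision.get_image("side");s=ctrl.read_state();W['st']=s;pickle.dump((W,S),open("w5.pkl","wb")); print(s['eef_pos'],s['tool_rot'],s['force'])
cv2.imwrite("pics/w5c.png",cv2.resize(W["frame"][170:300,220:340,::-1],None,fx=4.5,fy=4.5,interpolation=cv2.INTER_CUBIC))
c=proj(S,s['eef_pos']); print(c); u,v=int(c[0]),int(c[1])
cv2.imwrite("pics/s5c.png",cv2.resize(S["frame"][170:260,240:370,::-1],None,fx=5,fy=5,interpolation=cv2.INTER_CUBIC))
E
```

```text
clock: 7.22
eef_pos: [480.9, 157.0, 168.5]
tool_rot: [3.14, -0.002, 1.739]
force: [0.6, 0.4, -0.8]
width: 14.2
[480.81621901 157.03154243 168.64038528] [ 3.14039800e+00 -1.57738415e-03  1.74000867e+00] [-0.26902165 -0.17285657 -0.87514032]
(np.float64(301.34990888108825), np.float64(172.5383959157125))
```

View pics/w5c.png

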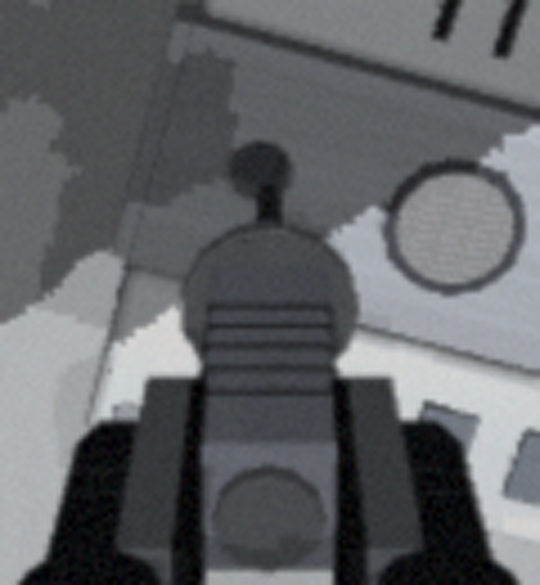

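View pics/s5c.png

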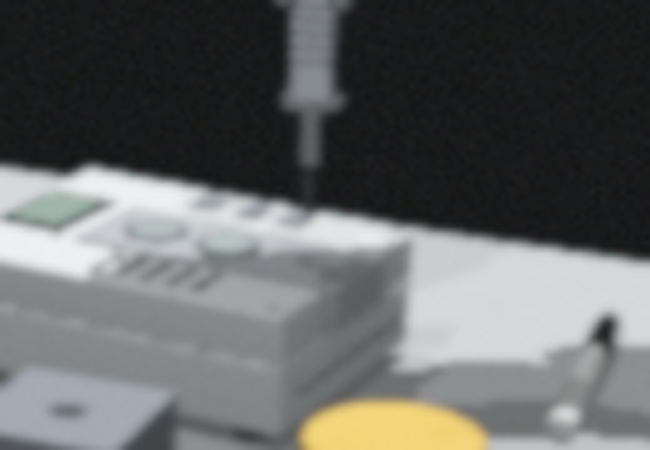

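```bash
python3 - <<'E'
from h import *
import pickle
W,S=pickle.load(open("w5.pkl","rb"))
fw=lambda x,y:(220+(x+.5)/4.5-.5,170+(y+.5)/4.5-.5)
w=onz(W,*fw(261,165),60); print("well",w)
t=[480.8,157.0,83.3]; u=proj(W,t); print("TCP-axis tip crop",(u[0]-220+.5)*4.5,(u[1]-170+.5)*4.5)
print("disc",onz(W,*fw(455,227),60))
c,s=np.cos(1.739),np.sin(1.739)
d=w-np.array(t); print("tool dx,dy",d[0]*c+d[1]*s, d[0]*s-d[1]*c)
E
```

```text
well [480.00793525 155.58035538  60.        ]
TCP-axis tip crop 266.6854938365988 198.60877434906695
disc [519.95982045 149.31136387  60.        ]
tool dx,dy -1.2670084355004112 -1.0185514436568506
```

```bash
python3 -m inch '{"travel":[[-0.1,-0.1,0.2],[-0.18,-0.15,0.6],[-0.18,-0.15,1.1],[-0.18,-0.15,1.6],[-0.18,-0.15,1.9],[-0.18,-0.15,1.9],[-0.18,-0.15,1.9],[-0.18,-0.15,1.9],[-0.18,-0.15,1.9],[-0.18,-0.15,1.9]],"twist":[0,0,0,0,0,0,0,0,0,0],"fingers":[1.2,1.2,1.2,1.2,1.2,1.2,1.2,1.2,1.2,1.2]}'
python3 - <<'E'
from cell import ctrl,vision
from h import *
import pickle
W=vision.get_image("wrist");S=vision.get_image("side");s=ctrl.read_state();W['st']=s;pickle.dump((W,S),open("w6.pkl","wb")); print(s['eef_pos'],s['tool_rot'],s['force'])
a=cv2.resize(W["frame"][180:240,240:320,::-1],None,fx=8,fy=8,interpolation=cv2.INTER_CUBIC)
cv2.imwrite("pics/w6c.png",cv2.convertScaleAbs(a,alpha=2))
a=cv2.resize(S["frame"][180:240,270:340,::-1],None,fx=9,fy=9,interpolation=cv2.INTER_CUBIC)
cv2.imwrite("pics/s6c.png",a)
E
```

```text
clock: 8.15
eef_pos: [479.5, 152.7, 149.5]
tool_rot: [3.141, -0.0, 1.737]
force: [0.5, -0.2, -1.1]
width: 14.1
[479.4516645  152.67165061 149.49969778] [3.14121580e+00 1.04563142e-05 1.73718463e+00] [ 0.30168661  0.23517947 -0.64363749]
```

View pics/w6c.png

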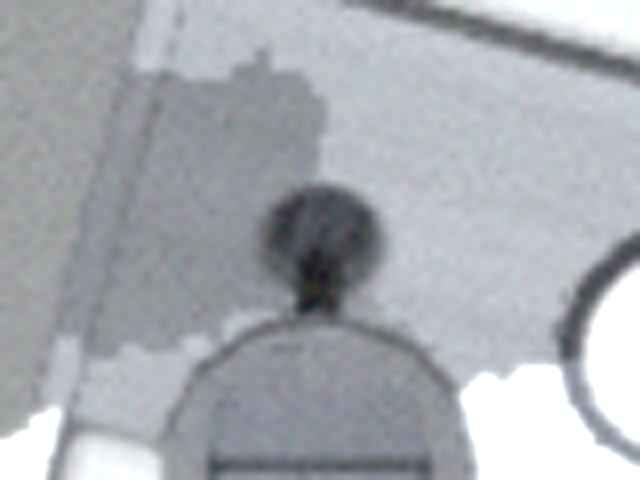

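View pics/s6c.png

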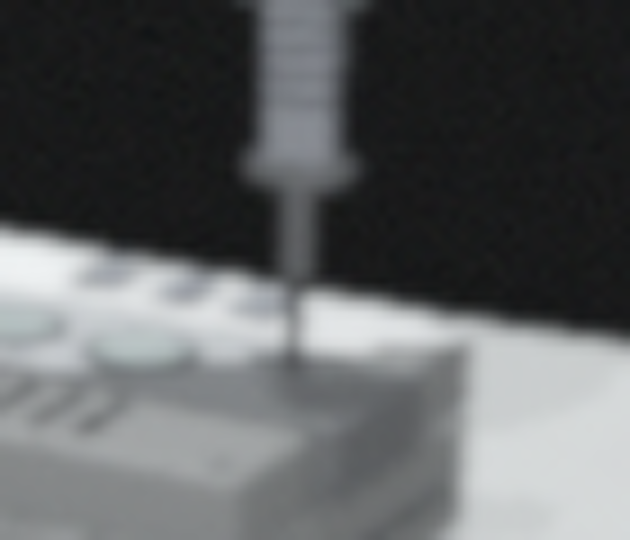

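The tip sits over the well: hole centre at crop (322,240), tip about (318,260), within 1 mm after parallax. Descending to just above the plunger.

```bash
python3 -m inch '{"travel":[[0.1,0.03,0],[0.1,0.03,0.1],[0.1,0.03,0.25],[0.1,0.03,0.4],[0.1,0.03,0.5],[0.1,0.03,0.6],[0.1,0.03,0.7],[0.1,0.03,0.8],[0.1,0.03,0.9],[0.1,0.03,0.9]],"twist":[0,0,0,0,0,0,0,0,0,0],"fingers":[1.2,1.2,1.2,1.2,1.2,1.2,1.2,1.2,1.2,1.2]}'
python3 -c "
from cell import ctrl
s=ctrl.read_state(); print(s['eef_pos'],s['force'])"
```

```text
clock: 9.08
eef_pos: [479.3, 153.6, 140.1]
tool_rot: [-3.141, 0.0, 1.737]
force: [-0.2, -0.0, -2.3]
width: 14.2
[479.34693564 153.64724756 140.11086367] [-0.22570373 -0.01272669 -2.25910055]
```

```bash
python3 -m inch '{"travel":[[0,0,0.05],[0,0,0.1],[0,0,0.15],[0,0,0.2],[0,0,0.25],[0,0,0.3],[0,0,0.3],[0,0,0.3],[0,0,0.3],[0,0,0.3]],"twist":[0,0,0,0,0,0,0,0,0,0],"fingers":[1.2,1.2,1.2,1.2,1.2,1.2,1.2,1.2,1.2,1.2]}'
python3 -c "
from cell import ctrl
s=ctrl.read_state(); print(s['eef_pos'],s['force'])"
```

```text
clock: 9.92
eef_pos: [479.6, 153.8, 137.5]
tool_rot: [3.141, -0.0, 1.737]
force: [-0.5, 0.1, 3.0]
width: 14.4
[479.59071579 153.77854407 137.45639823] [-0.48131853  0.06935059  2.98561564]
```

Contact with about 3.8 N net at TCP z 137.5 (tip ≈52.2), as expected for the plunger top. I press further in small steps.

```bash
python3 -m inch '{"travel":[[0,0,0.05],[0,0,0.1],[0,0,0.15],[0,0,0.2],[0,0,0.2],[0,0,0.2],[0,0,0.2],[0,0,0.2],[0,0,0.2],[0,0,0.2]],"twist":[0,0,0,0,0,0,0,0,0,0],"fingers":[1.2,1.2,1.2,1.2,1.2,1.2,1.2,1.2,1.2,1.2]}'
python3 -c "
from cell import ctrl
s=ctrl.read_state(); print(s['eef_pos'],s['force'])"
```

```text
clock: 10.75
eef_pos: [479.6, 153.8, 135.4]
tool_rot: [3.141, -0.0, 1.737]
force: [0.3, -0.3, 4.5]
width: 14.3
[479.57469896 153.77715929 135.3915944 ] [ 0.30726763 -0.31623105  4.47616414]
```

```bash
python3 -m inch '{"travel":[[0,0,0.05],[0,0,0.1],[0,0,0.15],[0,0,0.2],[0,0,0.25],[0,0,0.28],[0,0,0.28],[0,0,0.28],[0,0,0.28],[0,0,0.28]],"twist":[0,0,0,0,0,0,0,0,0,0],"fingers":[1.2,1.2,1.2,1.2,1.2,1.2,1.2,1.2,1.2,1.2]}'
python3 -c "
from cell import ctrl
s=ctrl.read_state(); print(s['eef_pos'],s['force'])"
```

```text
clock: 11.58
eef_pos: [479.6, 153.8, 132.8]
tool_rot: [3.141, -0.0, 1.737]
force: [-0.3, -0.3, 7.5]
width: 14.3
[479.62599218 153.83062732 132.81297662] [-0.32405715 -0.29353534  7.49042633]
```

About 5 mm deep at 8.2 N net, so the catch should be free. Pushing along the slide axis (tool (0.286, −0.958)) slowly.

```bash
python3 -m inch '{"travel":[[0.03,-0.1,0.02],[0.06,-0.19,0.02],[0.09,-0.29,0.02],[0.11,-0.38,0.02],[0.14,-0.48,0.02],[0.17,-0.57,0.02],[0.2,-0.67,0.02],[0.23,-0.77,0.02],[0.26,-0.86,0.02],[0.29,-0.96,0.02]],"twist":[0,0,0,0,0,0,0,0,0,0],"fingers":[1.2,1.2,1.2,1.2,1.2,1.2,1.2,1.2,1.2,1.2]}'
python3 -c "
from cell import ctrl
s=ctrl.read_state(); print(s['eef_pos'],s['force'])"
```

```text
clock: 12.42
eef_pos: [472.0, 155.2, 133.2]
tool_rot: [3.137, -0.0, 1.737]
force: [3.8, -0.9, 6.9]
width: 14.5
[472.01856926 155.24227622 133.16752248] [ 3.82385963 -0.89152705  6.876263  ]
```

The lateral force is about 4 N, the slide's friction, so it is moving. I add a little depth and go on.

```bash
python3 -m inch '{"travel":[[0.03,-0.1,0.04],[0.07,-0.24,0.05],[0.11,-0.38,0.05],[0.15,-0.52,0.05],[0.2,-0.67,0.05],[0.24,-0.81,0.05],[0.29,-0.96,0.05],[0.33,-1.1,0.05],[0.38,-1.26,0.05],[0.43,-1.44,0.05]],"twist":[0,0,0,0,0,0,0,0,0,0],"fingers":[1.2,1.2,1.2,1.2,1.2,1.2,1.2,1.2,1.2,1.2]}'
python3 -c "
from cell import ctrl
s=ctrl.read_state(); print(s['eef_pos'],s['force'])"
```

```text
clock: 13.25
eef_pos: [457.2, 157.1, 132.7]
tool_rot: [3.137, -0.0, 1.737]
force: [2.9, -1.5, 7.8]
width: 14.2
[457.1608787  157.09940359 132.69580507] [ 2.86235829 -1.53183765  7.7832047 ]
```

```bash
python3 -m inch '{"travel":[[0.04,-0.14,0],[0.08,-0.29,0],[0.12,-0.43,0],[0.16,-0.58,0],[0.2,-0.72,0],[0.25,-0.87,0],[0.29,-1.01,0],[0.33,-1.16,0],[0.37,-1.3,0],[0.41,-1.44,0]],"twist":[0,0,0,0,0,0,0,0,0,0],"fingers":[1.2,1.2,1.2,1.2,1.2,1.2,1.2,1.2,1.2,1.2]}'
python3 -c "
from cell import ctrl
s=ctrl.read_state(); print(s['eef_pos'],s['force'])"
```

```text
clock: 14.08
eef_pos: [442.2, 158.8, 132.6]
tool_rot: [3.137, -0.0, 1.737]
force: [3.8, -0.8, 6.7]
width: 14.2
[442.17005662 158.76195641 132.64587551] [ 3.79734796 -0.80444395  6.71510872]
```

```bash
python3 -m inch '{"travel":[[0.03,-0.1,0],[0.06,-0.2,0],[0.09,-0.3,0],[0.12,-0.4,0],[0.15,-0.5,0],[0.18,-0.6,0],[0.21,-0.7,0],[0.24,-0.8,0],[0.26,-0.86,0],[0.26,-0.86,0]],"twist":[0,0,0,0,0,0,0,0,0,0],"fingers":[1.2,1.2,1.2,1.2,1.2,1.2,1.2,1.2,1.2,1.2]}'
python3 -c "
from cell import ctrl
s=ctrl.read_state(); print(s['eef_pos'],s['force'])"
```

```text
clock: 14.92
eef_pos: [433.1, 159.9, 132.6]
tool_rot: [3.137, -0.0, 1.737]
force: [2.8, -0.8, 7.2]
width: 14.2
[433.07080599 159.89431575 132.61192178] [ 2.7625002  -0.80903135  7.1626821 ]
```

```bash
python3 -m inch '{"travel":[[0.01,-0.04,0],[0.02,-0.08,0],[0.03,-0.12,0],[0.05,-0.16,0],[0.06,-0.19,0],[0.06,-0.19,0],[0.06,-0.19,0],[0.06,-0.19,0],[0.06,-0.19,0],[0.06,-0.19,0]],"twist":[0,0,0,0,0,0,0,0,0,0],"fingers":[1.2,1.2,1.2,1.2,1.2,1.2,1.2,1.2,1.2,1.2]}'
python3 -c "
from cell import ctrl
s=ctrl.read_state(); print(s['eef_pos'],s['force'])"
```

```text
clock: 15.75
eef_pos: [432.1, 160.3, 132.8]
tool_rot: [3.135, -0.001, 1.737]
force: [4.1, -0.4, 6.7]
width: 14.3
[432.13737361 160.25551456 132.78916426] [ 4.13782253 -0.37564219  6.65149153]
```

```bash
python3 -m inch '{"travel":[[0.01,-0.04,0.02],[0.02,-0.08,0.02],[0.03,-0.12,0.02],[0.05,-0.16,0.02],[0.06,-0.19,0.02],[0.06,-0.19,0.02],[0.06,-0.19,0.02],[0.06,-0.19,0.02],[0.06,-0.19,0.02],[0.06,-0.19,0.02]],"twist":[0,0,0,0,0,0,0,0,0,0],"fingers":[1.2,1.2,1.2,1.2,1.2,1.2,1.2,1.2,1.2,1.2]}'
python3 - <<'E'
from cell import ctrl,vision
from h import *
s=ctrl.read_state(); print(s['eef_pos'],s['force'])
T=vision.get_image("top"); cv2.imwrite("pics/t7.png",cv2.resize(T["frame"][120:230,300:400,::-1],None,fx=5,fy=5,interpolation=cv2.INTER_CUBIC))
E
```

```text
clock: 16.58
eef_pos: [430.1, 160.7, 132.6]
tool_rot: [3.135, -0.001, 1.737]
force: [4.7, -1.2, 7.1]
width: 14.0
[430.10780291 160.68321971 132.61526085] [ 4.70358847 -1.24846925  7.13288736]
```

```bash
python3 -m inch '{"travel":[[0.01,-0.04,0],[0.02,-0.08,0],[0.03,-0.12,0],[0.05,-0.16,0],[0.06,-0.19,0],[0.06,-0.19,0],[0.06,-0.19,0],[0.06,-0.19,0],[0.06,-0.19,0],[0.06,-0.19,0]],"twist":[0,0,0,0,0,0,0,0,0,0],"fingers":[1.2,1.2,1.2,1.2,1.2,1.2,1.2,1.2,1.2,1.2]}'
python3 - <<'E'
from cell import ctrl,vision
from h import *
s=ctrl.read_state(); print(s['eef_pos'],s['force'])
E
```

```text
clock: 17.47
eef_pos: [428.8, 161.0, 132.7]
tool_rot: [3.134, -0.001, 1.737]
force: [5.3, -2.1, 8.0]
width: 14.0
[428.78356407 161.02312322 132.68621459] [ 5.29153138 -2.07348765  7.98033358]
```

View pics/t7.png

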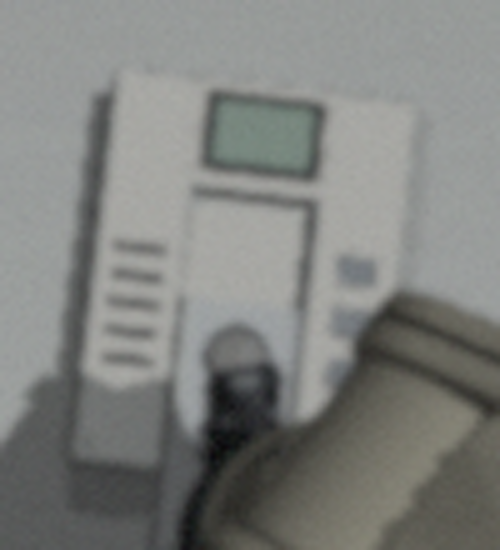

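The top crop shows the slide well out of the front, with the empty channel visible at (250,250). The force is rising; I go a bit further to confirm the stop.

```bash
python3 -m inch '{"travel":[[0.01,-0.04,0],[0.02,-0.08,0],[0.03,-0.12,0],[0.05,-0.16,0],[0.06,-0.2,0],[0.06,-0.2,0],[0.06,-0.2,0],[0.06,-0.2,0],[0.06,-0.2,0],[0.06,-0.2,0]],"twist":[0,0,0,0,0,0,0,0,0,0],"fingers":[1.2,1.2,1.2,1.2,1.2,1.2,1.2,1.2,1.2,1.2]}'
python3 - <<'E'
from cell import ctrl,vision
from h import *
s=ctrl.read_state(); print(s['eef_pos'],s['force'])
W=vision.get_image("wrist"); cv2.imwrite("pics/w8.png",W["frame"][:,:,::-1])
for k,u in enumerate([0]): pass
E
```

```text
clock: 18.3
eef_pos: [427.8, 161.3, 132.7]
tool_rot: [3.133, -0.001, 1.736]
force: [8.0, -1.9, 4.6]
width: 14.2
[427.75201423 161.33138611 132.72583338] [ 8.00616188 -1.88606833  4.58106325]
```

View pics/w8.png

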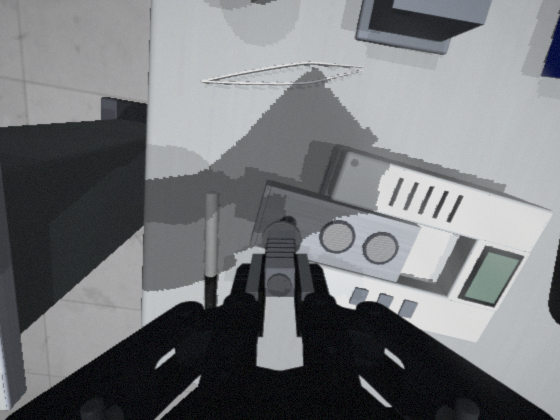

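```bash
python3 - <<'E'
from cell import ctrl,vision
from h import *
W=vision.get_image("wrist")
for p,q in [((337,237),(519.9,149.4)),((380,248),(555.6,145.1))]:
    P=onz(W,*p,60)[:2]; print(P,np.linalg.norm(P-q))
# end gap between slide rear and channel end
a=cv2.resize(W["frame"][150:300,240:440,::-1],None,fx=4,fy=4,interpolation=cv2.INTER_CUBIC);cv2.imwrite("pics/w8c.png",a)
E
```

```text
[475.55284495 153.91764192] 44.57666709422672
[511.32581031 150.17537888] 44.564148635688056
```

View pics/w8c.png

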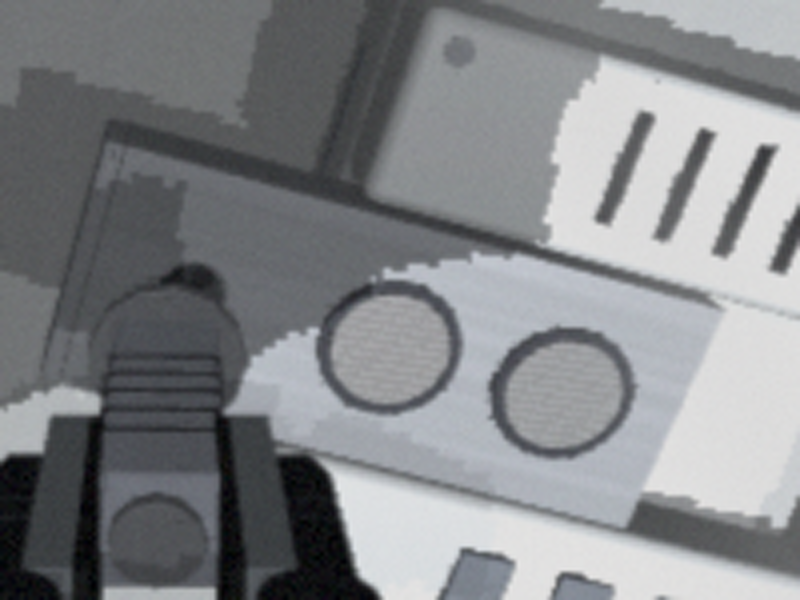

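Travel is 44.6 mm by both discs, and the lateral force rose to 8 N, well over the friction, so the slide is at its stop. I back off 4 mm inside the well to unload, then lift.

```bash
python3 -m inch '{"travel":[[-0.03,0.1,0],[-0.06,0.2,0],[-0.09,0.3,0],[-0.11,0.38,-0.1],[-0.11,0.38,-0.4],[-0.11,0.38,-0.8],[-0.11,0.38,-1.4],[-0.11,0.38,-2.2],[-0.11,0.38,-3.2],[-0.11,0.38,-4]],"twist":[0,0,0,0,0,0,0,0,0,0],"fingers":[1.2,1.2,1.2,1.2,1.2,1.2,1.2,1.2,1.2,1.2]}'
python3 - <<'E'
from cell import ctrl,vision
s=ctrl.read_state(); print(s['eef_pos'],s['force'])
E
```

```text
clock: 19.23
eef_pos: [425.5, 160.1, 172.0]
tool_rot: [-3.139, 0.0, 1.738]
force: [-0.2, 1.0, -0.3]
width: 13.9
[425.48328514 160.06364721 172.03189313] [-0.15946967  1.03420707 -0.34023698]
```

```bash
python3 - <<'E'
from cell import ctrl,vision
from h import *
import pickle
W=vision.get_image("wrist");S=vision.get_image("side"); pickle.dump((W,S,ctrl.read_state()),open("w9.pkl","wb"))
cv2.imwrite("pics/w9.png",cv2.resize(W["frame"][150:300,220:420,::-1],None,fx=4,fy=4,interpolation=cv2.INTER_CUBIC))
cv2.imwrite("pics/s9.png",cv2.resize(S["frame"][140:270,240:400,::-1],None,fx=4.5,fy=4.5,interpolation=cv2.INTER_CUBIC))
E
```

```text
(no output)
```

View pics/w9.png

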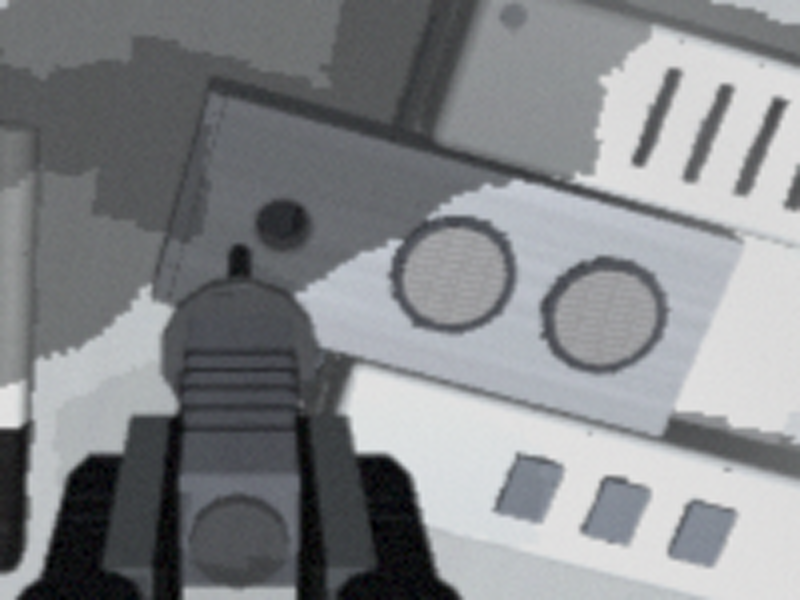

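View pics/s9.png

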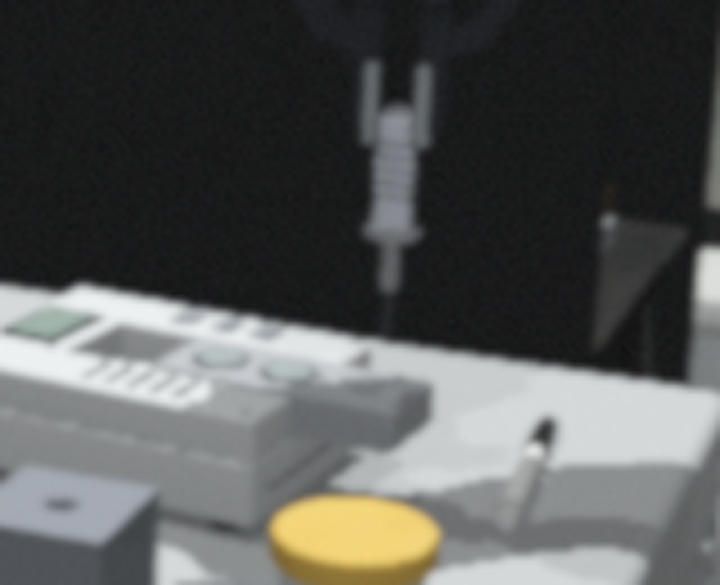

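```bash
python3 - <<'E'
from h import *
import pickle
W,S,s=pickle.load(open("w9.pkl","rb"))
fw=lambda x,y:(220+(x+.5)/4-.5,150+(y+.5)/4-.5)
fs=lambda x,y:(240+(x+.5)/4.5-.5,140+(y+.5)/4.5-.5)
for p,q in [((453,274),(519.9,149.4)),((604,315),(555.6,145.1)),((284,224),(479.8,154.6))]:
    P=onz(W,*fw(*p),60)[:2]; print(P,np.linalg.norm(P-q))
print(s['eef_pos'])
print("btn",two(W,fw(239,538),S,fs(397,106)),"tip",two(W,fw(239,254),S,fs(388,332)))
e=s['eef_pos']; print([proj(S,[e[0],e[1],e[2]+dz]) for dz in (20,-85)],fs(397,106),fs(388,332))
print([proj(W,[e[0],e[1],e[2]+dz]) for dz in (20,-39,-85)],fw(239,538),fw(239,254))
E
```

```text
[475.2688654  154.43685636] 44.91445310063243
[511.29401777 150.47991693] 44.63141905816296
[435.69893112 159.70875075] 44.39598642019009
[426.78387352 160.59592848 172.71130494]
btn (array([424.72929064, 162.90331574, 195.15991587]), np.float64(1.1266936661508409)) tip (array([424.16679207, 161.09686904,  90.24238223]), np.float64(2.4452494245133254))
[(np.float64(326.82607420810604), np.float64(164.06360364570813)), (np.float64(324.0186398686142), np.float64(214.3066925595442))] (327.8333333333333, 163.16666666666666) (325.8333333333333, 213.38888888888889)
[(np.float64(281.6724892443121), np.float64(286.3029829133637)), (np.float64(281.2057939089388), np.float64(236.46240811524967)), (np.float64(280.9898146385009), np.float64(213.3969729861591))] (279.375, 284.125) (279.375, 213.125)
```

The pin is still upright in the grip and the slide is at 44.6±0.3 mm by three marks. Now back over the stand.

```bash
python3 -m inch '{"travel":[[0,0,-1],[3,2,-1],[6,3.9,-1],[9,5.8,-1],[12,7.7,-1],[14.8,9.5,-1],[16.2,10.4,-1],[16.6,10.66,-1],[16.6,10.66,-1],[16.6,10.66,-1]],"twist":[0,0,0,0,0,0,0,0,0,0],"fingers":[1.2,1.2,1.2,1.2,1.2,1.2,1.2,1.2,1.2,1.2]}'
python3 - <<'E'
from cell import ctrl,vision
from h import *
import pickle
W=vision.get_image("wrist");s=ctrl.read_state(); pickle.dump((W,s),open("w10.pkl","wb")); print(s['eef_pos'],s['tool_rot'],s['force'])
cv2.imwrite("pics/w10.png",cv2.resize(W["frame"][170:300,220:340,::-1],None,fx=4.5,fy=4.5,interpolation=cv2.INTER_CUBIC))
E
```

```text
clock: 20.17
eef_pos: [503.7, 340.2, 181.2]
tool_rot: [-3.14, 0.002, 1.737]
force: [-0.8, 0.1, -1.2]
width: 14.0
[503.84039052 339.6506145  181.36773976] [-3.14009312e+00  2.05274531e-03  1.73637363e+00] [ 0.89233647  1.0364287  -0.43008532]
```

View pics/w10.png

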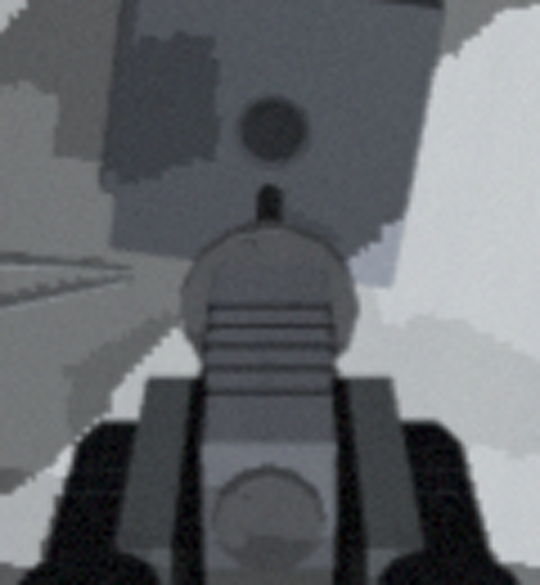

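```bash
python3 -m inch '{"travel":[[0.1,0.03,0.2],[0.18,0.06,0.6],[0.18,0.06,1.2],[0.18,0.06,1.8],[0.18,0.06,2.4],[0.18,0.06,2.8],[0.18,0.06,3],[0.18,0.06,3],[0.18,0.06,3],[0.18,0.06,3]],"twist":[0,0,0,0,0,0,0,0,0,0],"fingers":[1.2,1.2,1.2,1.2,1.2,1.2,1.2,1.2,1.2,1.2]}'
python3 - <<'E'
from cell import ctrl,vision
from h import *
import pickle
W,s=pickle.load(open("w10.pkl","rb"))
print("hole",onz(W,220+273.5/4.5-.5,170+129.5/4.5-.5,60))
W=vision.get_image("wrist");s=ctrl.read_state(); print(s['eef_pos'],s['tool_rot'],s['force'])
cv2.imwrite("pics/w11.png",cv2.convertScaleAbs(cv2.resize(W["frame"][180:250,240:320,::-1],None,fx=8,fy=8,interpolation=cv2.INTER_CUBIC),alpha=1.8))
u=proj(W,[504.2,342,60]); print((u[0]-239.5)*8,(u[1]-179.5)*8)
e=s['eef_pos'];u=proj(W,[e[0],e[1],e[2]-85.3]); print((u[0]-239.5)*8,(u[1]-179.5)*8)
E
```

```text
clock: 21.05
eef_pos: [504.8, 343.7, 151.8]
tool_rot: [3.141, -0.0, 1.737]
force: [-0.6, 0.1, 0.5]
width: 14.3
hole [504.27701071 342.15403978  60.        ]
[504.82223904 343.73697368 151.91591313] [ 3.14101054e+00 -3.44780044e-04  1.73736039e+00] [ 0.05714768 -0.03830407 -0.35908485]
307.51406453941627 265.141423665061
316.2412457262076 271.5179010137581
```

View pics/w11.png

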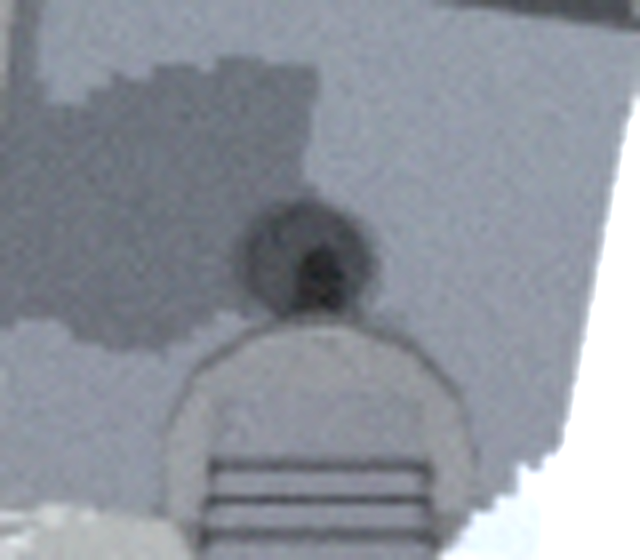

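```bash
python3 -m inch '{"travel":[[-0.08,-0.05,0],[-0.15,-0.1,0],[-0.15,-0.1,0],[-0.15,-0.1,0.3],[-0.15,-0.1,0.7],[-0.15,-0.1,1.1],[-0.15,-0.1,1.5],[-0.15,-0.1,1.8],[-0.15,-0.1,1.8],[-0.15,-0.1,1.8]],"twist":[0,0,0,0,0,0,0,0,0,0],"fingers":[1.2,1.2,1.2,1.2,1.2,1.2,1.2,1.2,1.2,1.2]}'
python3 -c "
from cell import ctrl
s=ctrl.read_state(); print(s['eef_pos'],s['force'])"
```

```text
clock: 21.93
eef_pos: [503.8, 341.8, 133.3]
tool_rot: [-3.141, 0.0, 1.737]
force: [-0.4, 0.4, -1.2]
width: 14.5
[503.77352252 341.77410813 133.2793265 ] [-0.42176943  0.3524444  -1.17527555]
```

```bash
python3 -m inch '{"travel":[[0,0.02,0.3],[0,0.02,0.6],[0,0.02,0.9],[0,0.02,1.2],[0,0.02,1.6],[0,0.02,2],[0,0.02,2.4],[0,0.02,2.8],[0,0.02,3],[0,0.02,3]],"twist":[0,0,0,0,0,0,0,0,0,0],"fingers":[1.2,1.2,1.2,1.2,1.2,1.2,1.2,1.2,1.2,1.2]}'
python3 -c "
from cell import ctrl
s=ctrl.read_state(); print(s['eef_pos'],s['force'])"
```

```text
clock: 22.77
eef_pos: [503.8, 341.7, 103.0]
tool_rot: [-3.141, 0.001, 1.737]
force: [-0.5, -1.1, -1.0]
width: 14.0
[503.80590263 341.65032425 102.96007079] [-0.46919678 -1.10620326 -0.95688894]
```

Inserted freely. I lower the last 4 mm until the flange seats.

```bash
python3 -m inch '{"travel":[[0,0,0.1],[0,0,0.2],[0,0,0.3],[0,0,0.36],[0,0,0.4],[0,0,0.44],[0,0,0.44],[0,0,0.44],[0,0,0.44],[0,0,0.44]],"twist":[0,0,0,0,0,0,0,0,0,0],"fingers":[1.2,1.2,1.2,1.2,1.2,1.2,1.2,1.2,1.2,1.2]}'
python3 -c "
from cell import ctrl
s=ctrl.read_state(); print(s['eef_pos'],s['force'])"
```

```text
clock: 23.6
eef_pos: [504.2, 341.9, 99.3]
tool_rot: [3.141, -0.0, 1.737]
force: [0.5, -0.8, -0.4]
width: 14.1
[504.15747455 341.92905446  99.27654248] [ 0.54357896 -0.82514931 -0.39587538]
```

```bash
python3 -m inch '{"travel":[[0,0,0.04],[0,0,0.06],[0,0,0.06],[0,0,0.06],[0,0,0.06],[0,0,0.06],[0,0,0.06],[0,0,0.06],[0,0,0.06],[0,0,0.06]],"twist":[0,0,0,0,0,0,0,0,0,0],"fingers":[1.2,1.2,1.2,1.2,2.5,4,5,5,5,5]}'
python3 -c "
from cell import ctrl
s=ctrl.read_state(); print(s['eef_pos'],s['force'])"
python3 -m inch '{"travel":[[0,0,0],[0,0,0],[0,0,-0.5],[0,0,-2],[0,0,-4],[0,0,-7],[0,0,-10],[0,0,-13],[0,0,-13],[0,0,-13]],"twist":[0,0,0,0,0,0,0,0,0,0],"fingers":[5,5,5,5,5,5,5,5,5,5]}'
python3 - <<'E'
from cell import ctrl,vision
from h import *
import pickle
W=vision.get_image("wrist");S=vision.get_image("side");T=vision.get_image("top");s=ctrl.read_state();pickle.dump((W,S,T),open("fin.pkl","wb"))
print(s['eef_pos'],s['force'])
cv2.imwrite("pics/wf.png",W["frame"][:,:,::-1])
cv2.imwrite("pics/sf.png",cv2.resize(S["frame"][150:330,180:390,::-1],None,fx=3.5,fy=3.3,interpolation=cv2.INTER_CUBIC))
E
```

```text
clock: 24.43
eef_pos: [504.1, 341.9, 98.6]
tool_rot: [3.142, -0.0, 1.737]
force: [-0.5, -0.2, -0.2]
width: 50.2
[504.10782278 341.92807542  98.6237519 ] [-0.47052953 -0.22147252 -0.184215  ]
clock: 25.27
eef_pos: [505.0, 342.8, 230.9]
tool_rot: [3.138, -0.002, 1.737]
force: [0.5, 0.4, -1.0]
width: 50.2
[503.53352    341.08345111 227.50412365] [-0.17006379 -0.02151262  0.17783854]
```

View pics/wf.png

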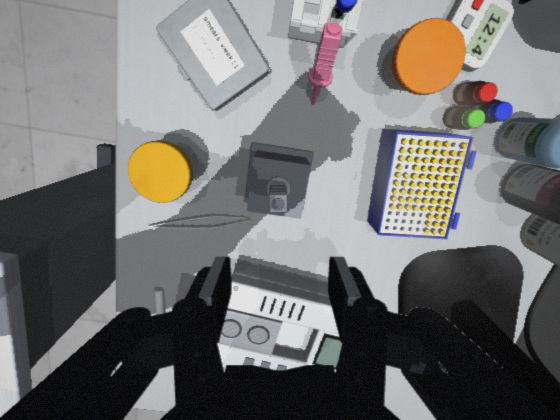

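View pics/sf.png

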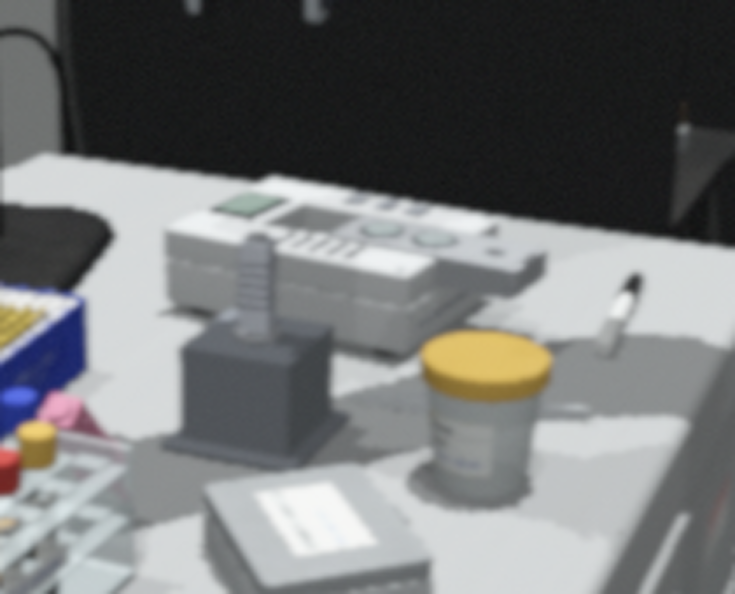

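The pin is upright in its stand. But the pink look-alike seems to look different in the side view than at the start, so I check that before handing in.

```bash
python3 - <<'E'
from h import *
import pickle
W,S,T=pickle.load(open("fin.pkl","rb")); T0,S0=pickle.load(open("ts.pkl","rb"))
f=lambda d,a:cv2.resize(d["frame"][a[0]:a[1],a[2]:a[3],::-1],None,fx=4,fy=4,interpolation=cv2.INTER_CUBIC)
a=(220,320,170,270);b=(150,230,180,280)
cv2.imwrite("pics/cmp.png",np.vstack([np.hstack([f(S0,a),f(S,a)])[:300],np.hstack([f(T0,b),f(T,b)])[:300]]))
E
```

```text
(no output)
```

View pics/cmp.png

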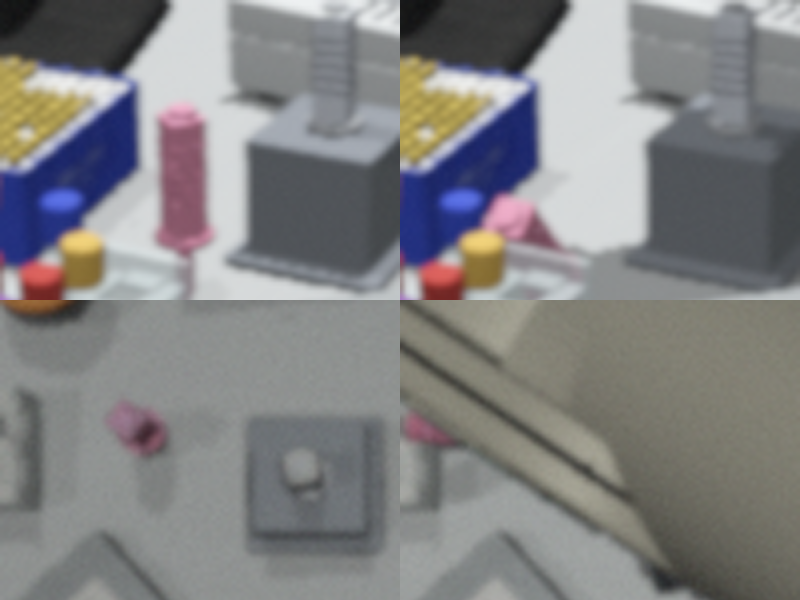

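```bash
python3 - <<'E'
from h import *
import pickle
W1=pickle.load(open("w1.pkl","rb"));W2=pickle.load(open("w2.pkl","rb")); W,S,T=pickle.load(open("fin.pkl","rb")); T0,S0=pickle.load(open("ts.pkl","rb"))
for z in (0,40,110): print(z,"W2",proj(W2,[526,430,z]),"Wf",proj(W,[526,430,z]))
for d,p in ((W2,(303,85)),(W2,(307,5)),(W,(314,100)),(W,(332,28))): print(onz(d,*p,10).round())
# slide + bystanders final
b=(60,290,150,420)
cv2.imwrite("pics/tf.png",np.vstack([cv2.resize(x["frame"][b[0]:b[1],b[2]:b[3],::-1],None,fx=1.25,fy=1.25) for x in (T0,T)]))
E
```

```text
0 W2 (np.float64(297.45984009945187), np.float64(92.89849852337368)) Wf (np.float64(308.38433501443615), np.float64(106.07153034892295))
40 W2 (np.float64(299.7845556293414), np.float64(91.17609246430581)) Wf (np.float64(311.9866563068503), np.float64(105.88728439175476))
110 W2 (np.float64(305.6391538069672), np.float64(86.83835941916664)) Wf (np.float64(320.87888018207536), np.float64(105.4324786800336))
[531. 438.  10.]
[534. 512.  10.]
[530. 437.  10.]
[534. 511.  10.]
```

View pics/tf.png

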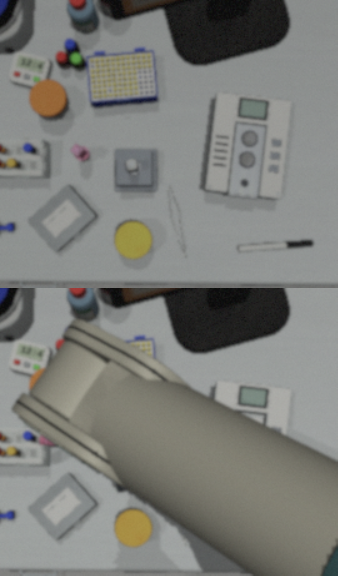

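The pink one was already lying down at 3.6 s, before any grasp. It lay at the same place then as now (531,438)→(534,512), and the gripper was never near it, so it toppled on its own and I leave it alone. One last check of pin and slide.

```bash
python3 -m inch '{"travel":[[0,0,0],[0,0,0],[0,0,0],[0,0,0],[0,0,0],[0,0,0],[0,0,0],[0,0,0],[0,0,0],[0,0,0]],"twist":[0,0,0,0,0,0,0,0,0,0],"fingers":[5,5,5,5,5,5,5,5,5,5]}'
python3 - <<'E'
from cell import ctrl,vision
from h import *
W=vision.get_image("wrist")
a=W["frame"][130:400,190:370,::-1]; cv2.imwrite("pics/wz.png",cv2.convertScaleAbs(cv2.resize(a,None,fx=2.2,fy=2.2,interpolation=cv2.INTER_CUBIC),alpha=1.3))
f=lambda z:((proj(W,[504.2,341.9,z])[0]-189.5)*2.2,(proj(W,[504.2,341.9,z])[1]-129.5)*2.2)
print("expected button",f(118),"flange",f(64))
for x,y in [(475.2,154.8),(511,150.3)]:
    u=proj(W,[x,y,60]); print("disc exp",(u[0]-189.5)*2.2,(u[1]-129.5)*2.2)
E
```

```text
clock: 26.25
eef_pos: [504.1, 341.9, 228.7]
tool_rot: [3.141, -0.0, 1.737]
force: [1.0, 0.5, 0.1]
width: 50.2
expected button (np.float64(197.14840739560842), np.float64(163.6955067483229)) flange (np.float64(197.1854280987813), np.float64(129.71525725246607))
disc exp 91.83768624361923 435.9515714804441
disc exp 153.2898838770086 450.98543027905345
```

View pics/wz.png

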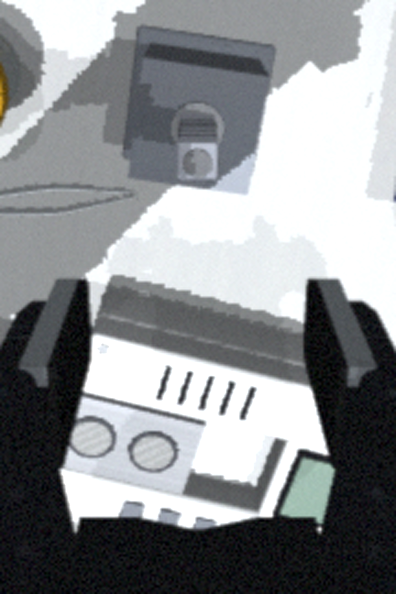

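The pin is upright, with its button at (198,162) against an expected (197,164), and the flange is concentric. The discs are at (92,437) and (154,451), exactly as expected for an open slide. Handing in.

```bash
python3 -c "
from cell import ctrl
print(ctrl.finish_job())"
```

```text
the job is handed in; nothing more can be done
None
```

The filter slide is open and the release pin is back upright in its stand. I handed the job in at about 26 s of the 54 s allowed.

- **Slide:** I held the plunger about 5 mm down with about 8 N and pushed the slide out until the sideways force rose to 8 N at the end stop. The marks on the slide gave 44.4–44.9 mm of travel in the pictures, against the 45 mm end stop; my picture measurements are only good to about 1 mm.
- **Force:** the total stayed near 10 N in the readings I took, well under the 25 N limit. Only the pin touched the photometer.
- **Pin:** the last pictures show it upright in the stand, within about 1 mm of its start position. The gripper is open about 130 mm above where it let go, touching nothing.
- **Pink look-alike:** this one disagrees with the start. It stood on its tip in the first pictures but was already lying down at 3.6 s, before I grasped anything. It was in the same place at the end. The gripper was never near it, so it most likely toppled by itself, and I left it alone.
- **Other bystanders:** the slide box, forceps and cups looked unmoved in the last views, though I did not measure them again.

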